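Charge the melting pot and screw its lid down snug

ROBOT

A 6-joint arm with a two-finger parallel gripper is mounted at the origin on the work surface. World frame = base frame: x ahead of the robot, y to its left, z up, the work surface at z = 0. Lengths are in m, angles in rad, forces in N, time in s.
With the tool pointing down it reaches from about 0.4 to 0.825 m from the base axis. Payload 7 kg.
Tool frame: the origin (TCP) lies at the centre of the arm's flange, where the gripper is bolted on; the fingertips stand 178 mm ahead of it and the grasp point (between the pads) lies ahead of it (tcp_to_grasp is the z of the grasp point in the tool frame, in m); z points along the fingers, x is the direction in which the jaws open and shut, and the axes are right-handed (so a half turn about z gives the same grasp; the last joint's range is limited). The gripper opens to 88 mm and grips with 3 to 60 N. Pads are 19 mm wide; open, the fingers measure 130 mm over their backs; the gripper's body (78 mm by 193 mm) begins 47 mm behind the grasp point.
Start: joints at [1.481, 0.359, 0.012, 0, -1.224, -0.288], TCP at [0.249, 0.627, 0.405] pointing down, gripper open.
Joint ranges: [-3.07, 3.07], [-1.43, 2.12], [-1.02, 1.25], [-3.03, 1.67], [-3.05, -0], [-3.03, 3.03]. Speed limits (rad/s): [2.39, 2.39, 3.01, 3.14, 3.14, 3.14].

INTERFACE

Orientations are given as [roll, pitch, yaw] about the fixed x, y, z axes, in that order (R = Rz(yaw) Ry(pitch) Rx(roll)).
In Python, from station import get_state, grab_frame, job_done, tcp_to_grasp gives the robot as it stands.
- The arm moves only by the tool drive_tool, never from a script. Its argument "moves" is a list of rows, each a list of 7 numbers: the shift along the tool's x, y, z in mm, then the turn, a rotation vector about the tool's x, y, z in degrees, then the closure, from -1 (fully open) to 1 (shut), so that 0 is half open. In form: [[dx, dy, dz, ax, ay, az, claw], ...]. A call has 1 to 12 rows; each row is the pose to reach, as a shift and turn from the pose commanded when the call began, along the tool's axes at that moment; what a row does not reach only later rows make up. A row lasts 1/8 s, in which the tool goes at most 62.5 mm and 10.7 degrees, less where a joint would pass 70% of its speed; a pose out of reach is approached as far as the arm can. A call with a gripper value outside its range is refused whole. The fingers move at their own pace and stop on an object; "grip_force" is the grip in N (left out, the last holds). Time passes only in rows, so rows that repeat a pose let the fingers close. It gives the time, the measured TCP pose, the force and the opening at its end, in the units of the state.
- get_state(): the state, without advancing time (a new reading comes with each control period).
- grab_frame(name): name is "side" or "top"; returns a dict with "img" (480x640x3 uint8, red, green, blue), "range_z" (480x640 float32, m along the optical axis (not along the pixel's ray), 0 where there is no reading), "fovy" (degrees; the focal length in pixels is half the picture's height over the tangent of half this angle, whatever the lens; pixels are square), "cx", "cy" (the principal point, pixels), "k1" (the pictures are not rectified: a ray, as slopes to the right and down, at radius r is drawn at 1 + k1 r^2 times it, then the intrinsics apply), "rvec" (rotation vector, rad) and "tvec" (3), from world to camera coordinates, as OpenCV has them. Camera axes: x right, y down, z forward; pixel columns grow to the right and rows downward; lengths in m; the calibration is good to about 2 mm. A picture is of the moment at which its call begins.
- job_done(): hands the job in, once; it reports no verdict.
The state is a dict: "t": time; "q": joint angles; "qd": joint speeds; "joint_efforts": joint torques, N m; "eef_pos": TCP position; "ee_rot": TCP orientation; "force": force on the tool from outside, world axes, zero at the start; "moment": the same for the moment, N m; "width": finger opening in m.
Only numpy, scipy, OpenCV 4.12 (cv2) and the standard library are available. Lean on these libraries where they do the work, as an engineer would, in place of code of your own. Each camera call takes 0.05 s, during which the arm holds its last target. There are 200 camera calls.

TASK

Using the scoop, not the fingers, move every piece of wax from the trough into the melting pot, then swing the lid over the pot as far as it goes and screw it down clockwise until it is snug, without forcing it. Leave the scoop standing upright on its steel plate and do not disturb the finished candles.

Things in the scene. Friction and masses are not known exactly. Their poses are not given: they have to be found in the camera images.
- pot_mouth (a point): Centre of the mouth of a round aluminium melting pot, in its rim plane, 80 mm above the bench. Pot 116 mm outside, 110 mm clear mouth, 66 mm deep, fixed on a grey plate (200 x 150 x 10 mm) whose place and yaw differ at each start. Site z is up; its x points from the pot to the steel post beside it (post axis 85 mm from pot axis).
- pot_post (a point): Top of the 20 mm post beside the pot, 106 mm above the bench, on the upright axis of the lid's swing arm. The arm is a flat dark bar 22 mm wide, top 116 mm above the bench, running from a 28 mm collar on the post over the lid axis, 85 mm out, to the pin, 155 mm out.
- swing (a joint): Angle of the swing arm about the post, rad. 0 = against its closed stop, lid exactly over the pot; grows counter-clockwise seen from above as the arm swings away (starts at 1.55 to 1.85, limit 1.95). Stiff pivot (0.25 N m): it stays where it is left.
- swing_pin (a point): Half-way up (138 mm above the bench) the upright round wooden pin on the free end of the swing arm, 155 mm from the post's axis: the handle for swinging it. 16 mm in diameter, it stands 44 mm above the bar (116 to 160 mm). It may turn in the grip, so the tool need not turn with the arm.
- lid_grip (a point): On the lid's axis, 12 mm below the top of its ribbed black round hand-knob (52 mm diameter, 34 mm high): the height to grip. Knob axis 85 mm from the post, 70 mm from the pin. The knob drives down the 112 mm lid plate under the bar. This point is 154 mm above the bench at lid = 0 and sinks 2.55 mm per rad.
- lid (a joint): Turn of the knob relative to the swing arm, rad: 0 = raised (starts 0 to 1.2), grows clockwise seen from above = screwing down. Thread friction 0.15 N m; at 4.0 the plate meets the pot's rim and torque rises about 0.75 N m per rad. Snug: 4.1 to 4.55 (0.22 to 0.55 N m); beyond 4.6 the seal is crushed. Let go, it may spring back to 4.2. Not beyond 3.0 before the arm is closed.
- trough_in (a point): Centre of the inner floor (6 mm above the bench) of a fixed plywood trough with the wax. Inside 230 mm long (x) and 86 mm wide (y), walls 6 mm thick, rim 39 mm above the floor. Its x points roughly away from the robot: inner face of the near end wall at x = -115 mm, of the far one at +115 mm. The far 90 mm start empty.
- rest_top (a point): Centre of the top face (3 mm above the bench) of the scoop's rest, a fixed flat bare steel plate 150 x 140 mm (x, y) without rims.
- scoop_grip (a point): Centre of the grip of the loose scoop, 85 mm above its flat underside, 51 mm behind its open front lip. The handle is upright, wood, 18 mm (x) by 24 mm (y), from 40 to 116 mm above the underside, with a 26 x 32 mm cap up to 124 mm. Site z is up along the handle, x from the lip towards the handle. The scoop weighs about 160 g and stands by itself.
- scoop_lip (a point): Middle of the open front edge of the scoop, at its underside; axes as the grip. Aluminium blade 60 mm long (back of the back wall 60 mm behind the lip), 77 mm wide, 2 mm thick; side walls 2.5 mm thick from 12 mm behind the lip (72 mm apart there, 62 mm at the back); side and back walls up to 38 to 40 mm above the underside. The front has no wall.
- wax0_mid (a point): Centre of a loose smooth cream wax piece, a pill shape 23 mm thick and 29 mm long (length along its x), 12 g, slippery; lying in the near part of the trough at the start. May be absent.
- wax1_mid (a point): Centre of a loose smooth cream wax piece, a pill shape 23 mm thick and 29 mm long (length along its x), 12 g, slippery; lying in the near part of the trough at the start. May be absent.
- wax2_mid (a point): Centre of a loose smooth cream wax piece, a pill shape 23 mm thick and 29 mm long (length along its x), 12 g, slippery; lying in the near part of the trough at the start. May be absent.
- wax3_mid (a point): Centre of a loose smooth cream wax piece, a pill shape 23 mm thick and 29 mm long (length along its x), 12 g, slippery; lying in the near part of the trough at the start. May be absent.
- wax4_mid (a point): Centre of a loose smooth cream wax piece, a pill shape 23 mm thick and 29 mm long (length along its x), 12 g, slippery; lying in the near part of the trough at the start. May be absent.
- wax5_mid (a point): Centre of a loose smooth cream wax piece, a pill shape 23 mm thick and 29 mm long (length along its x), 12 g, slippery; lying in the near part of the trough at the start. May be absent.
- wax6_mid (a point): Centre of a loose smooth cream wax piece, a pill shape 23 mm thick and 29 mm long (length along its x), 12 g, slippery; lying in the near part of the trough at the start. May be absent.
- wax7_mid (a point): Centre of a loose smooth cream wax piece, a pill shape 23 mm thick and 29 mm long (length along its x), 12 g, slippery; lying in the near part of the trough at the start. May be absent.
- candle_a: Finished candle, a jar 72 mm in diameter and 88 mm tall standing on the bench, 350 g; origin at the centre of its underside. Not part of the job.
- candle_b: Finished candle, a jar 72 mm in diameter and 88 mm tall standing on the bench, 350 g; origin at the centre of its underside. Not part of the job.
- candle_c: Finished candle, a jar 72 mm in diameter and 88 mm tall standing on the bench, 350 g; origin at the centre of its underside. Not part of the job.

How it is judged:
On the way, in this order (a step that is already met when the one before it is completed fails the run):
1. every piece of wax lies in the pot (horizontal distance between each of wax0_mid, wax1_mid, wax2_mid, wax3_mid, wax4_mid, wax5_mid, wax6_mid, wax7_mid and pot_mouth below 0.056 m and z of each of wax0_mid, wax1_mid, wax2_mid, wax3_mid, wax4_mid, wax5_mid, wax6_mid, wax7_mid in the frame of pot_mouth below -0.005 m), for 0.3 s.
2. the lid is swung over the pot against its stop (value of joint swing below 0.06 rad), for 0.2 s.
3. the lid is screwed down snug over the pot (value of joint swing below 0.06 rad and value of joint lid above 4.1 rad), for 0.2 s.
At the end, for the whole second after the job is handed in: All wax pieces present lie in the pot (centres within 56 mm of its axis and at least 5 mm below the rim); swing arm closed (below 0.06 rad); lid screwed to between 4.08 and 4.6 rad; the scoop stands upright (within 0.06 rad) flat on its steel plate, lip and handle both over the plate (all of step 1 and value of joint swing below 0.06 rad and value of joint lid between 4.08 and 4.6 rad and x of scoop_grip in the frame of rest_top between -0.072 and 0.072 m and y of scoop_grip in the frame of rest_top between -0.067 and 0.067 m and x of scoop_lip in the frame of rest_top between -0.072 and 0.072 m and y of scoop_lip in the frame of rest_top between -0.067 and 0.067 m and angle between scoop_grip's own z axis and vertical below 0.06 rad and height (world z) of scoop_lip below 0.007 m); the robot touches nothing.
It fails at once if the seal is crushed: lid turned beyond 4.6 rad (value of joint lid above 4.6 rad).
It fails at once if the lid is screwed down (beyond 3.0 rad) away from the pot (value of joint lid above 3 rad and value of joint swing above 0.15 rad).
It fails at once if the fingers touch a wax piece (contact force between any of wax0, wax1, wax2, wax3, wax4, wax5, wax6, wax7 and the fingers above 0.5 N).
It fails at once if a finished candle is moved more than 20 mm or tipped (distance of any of candle_a, candle_b, candle_c from where it was at the start of the episode above 0.02 m or angle between any of candle_a, candle_b, candle_c's own z axis and vertical above 0.2 rad).
Of wax0, wax1, wax2, wax3, wax4, wax5, wax6, wax7 only 4 to 7 are there at a start; the rules pass over those that are not, and their reading is None.
At some moment in a run one of scoop may be knocked a few centimetres aside while the robot is not near it.
It also fails if it takes over 210 s, if anything falls off the work surface, if the arm or the gripper's body presses on something with over 40 N, if the wrist force passes 120 N, or if a joint passes its speed limit or range.

## Working session

There is one attempt and no reset: what is moved stays moved. The work goes in short steps, Python scripts to look and compute and a tool call to move; the robot and the scene stay as the last step left them, time stands still between calls to the robot, and variables do not carry over. Pictures are saved under pics/ and viewed, about 12 in all and at most 16, crops included, and the job is handed in when it is done.

Besides the shell and the picture viewer there is one more tool, called after "Call:" in YAML: its name, and indented under it one key for each argument. drive_tool: Moves the arm, as the interface text tells. Its arguments: {"type":"object","properties":{"moves":{"type":"array"},"grip_force":{"type":"number"}},"required":["moves"]}

```bash
ls; mkdir -p pics; cat > h.py <<'E'
import numpy as np, cv2
from station import get_state, grab_frame, job_done, tcp_to_grasp
from scipy.spatial.transform import Rotation as R
def cloud(f):
    "world xyz per pixel (480,640,3), nan where no reading"
    h,w=f["range_z"].shape; F=h/2/np.tan(np.radians(f["fovy"])/2)
    K=np.array([[F,0,f["cx"]],[0,F,f["cy"]],[0,0,1]]); u,v=np.meshgrid(np.arange(w),np.arange(h))
    p=cv2.undistortPoints(np.stack([u,v],-1).reshape(-1,1,2).astype(float),K,np.array([f["k1"],0,0,0,0])).reshape(h,w,2)
    z=f["range_z"].astype(float).copy(); z[z==0]=np.nan
    c=np.dstack([p*z[...,None],z]); Rm=cv2.Rodrigues(np.array(f["rvec"],float))[0]
    return (c-np.array(f["tvec"]).reshape(3))@Rm
def save(f,n): cv2.imwrite("pics/"+n,cv2.cvtColor(f["img"],cv2.COLOR_RGB2BGR))
E
python3 - <<'E'
from h import *
s=get_state(); print(s, tcp_to_grasp)
for n in("top","side"):
    f=grab_frame(n); save(f,n+"0.png"); np.savez(n+"0.npz",c=cloud(f),img=f["img"]); print(n,f["fovy"],f["k1"],-cv2.Rodrigues(np.array(f["rvec"],float))[0].T@np.array(f["tvec"]).reshape(3))
E
```

```text
pics
{'t': 0.0, 'q': array([ 1.48110077e+00,  3.59361409e-01,  1.10699664e-02, -3.54364250e-04,
       -1.22408655e+00, -2.88094909e-01]), 'qd': array([ 1.49361575e-03,  1.54598897e-03, -5.87206893e-04,  4.00261871e-04,
        7.57505244e-06, -1.09217181e-03]), 'joint_efforts': array([ 3.70185335e-04, -5.82723391e+01,  2.93047625e+01,  6.99716985e+00,
        6.90389556e-03, -1.56794044e-04]), 'eef_pos': array([0.24891723, 0.62721785, 0.403743  ]), 'ee_rot': array([-3.14146261e+00, -1.61113906e-03, -1.94870757e+00]), 'force': array([-0.7250743 ,  0.13169878, -0.59210009]), 'moment': array([ 0.00575899, -0.0193767 , -0.01781357]), 'width': 0.08754796713413684} 0.1593
top 43.42277581099063 -0.14667233893964288 [0.43892857 0.0481933  1.47378717]
side 52.69080844011375 -0.10045930022833127 [ 0.09570448 -0.41900343  0.82397833]
```

View pics/top0.png

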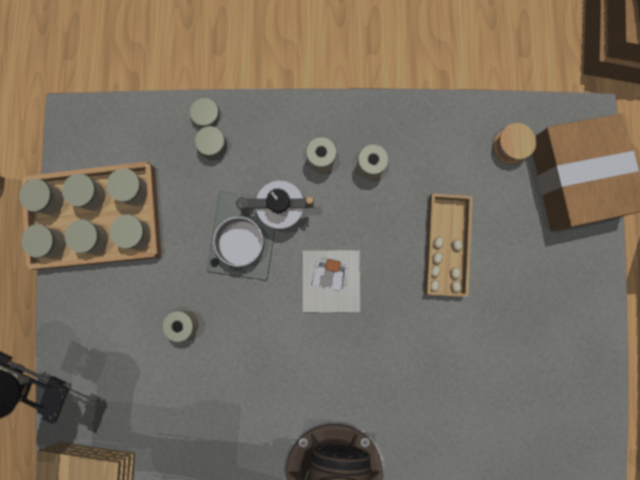

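View pics/side0.png

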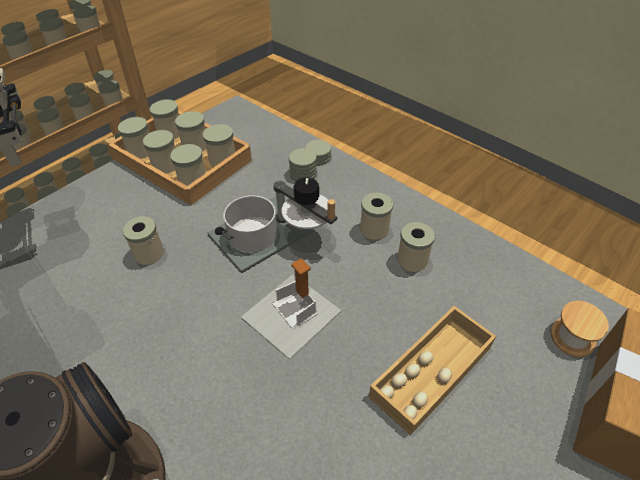

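Top view: x runs up the picture and y to the left. Pot at (238,242), post (241,203), knob (278,201), pin (309,201), scoop (330,273) with its lip towards the robot, trough (450,246) holding 7 wax pieces, candles at (321,152), (373,159) and (178,327). The side view agrees.

```bash
python3 - <<'E'
from h import *
T=np.load("top0.npz"); S=np.load("side0.npz"); c=T["c"]; 
def box(c,u0,v0,u1,v1): return c[v0:v1,u0:u1].reshape(-1,3)
def rect(p,nm):
    r=cv2.minAreaRect(p[:,:2].astype(np.float32)); print(nm,len(p),np.round(r[0],4),np.round(r[1],4),round(r[2],2),np.round(np.median(p[:,2]),4))
b=box(c,550,300,600,450); print("bench",np.nanmedian(b[:,2]))
p=box(c,415,185,485,305); rect(p[(p[:,2]>.037)&(p[:,2]<.055)],"trough rim")
p=box(c,295,245,365,318); im=T["img"][245:318,295:365].reshape(-1,3).astype(int)
rect(p[(im.sum(1)>400)&(p[:,2]<.012)],"rest")
for nm,lo,hi in(("cap",.1,.16),("scoop all",.012,.2)): rect(p[(p[:,2]>lo)&(p[:,2]<hi)],nm)
p=box(c,205,205,270,275); q=p[(p[:,2]>.07)&(p[:,2]<.088)&(p[:,0]<.56)]; rect(q,"pot rim")
p=box(c,230,180,325,235)
for lo,hi in((.108,.122),(.145,.18)): 
    q=p[(p[:,2]>lo)&(p[:,2]<hi)]; rect(q,"arm %g"%lo)
p=box(c,263,185,292,218); q=p[p[:,2]>.15]; rect(q,"knob")
p=box(c,300,190,320,212); q=p[p[:,2]>.14]; rect(q,"pin top")
for n,(u,v) in dict(a=(321,152),b=(373,159),c=(178,327)).items():
    p=box(c,u-22,v-22,u+22,v+22); q=p[p[:,2]>.075]; rect(q,"candle "+n)
p=box(S["c"],280,250,325,330); 
q=p[p[:,2]>.11]; rect(q,"cap side"); q=p[(p[:,2]>.02)]; rect(q,"scoop side")
p=box(S["c"],360,300,500,440); q=p[(p[:,2]>.04)&(p[:,2]<.055)]; rect(q,"trough side")
# zoom
f=lambda u0,v0,u1,v1:cv2.resize(T["img"][v0:v1,u0:u1],None,fx=5,fy=5,interpolation=cv2.INTER_CUBIC)[...,::-1]
g=np.hstack([f(415,185,485,305),f(295,205,365,325)]); cv2.imwrite("pics/z0.png",g)
E
```

```text
bench -0.0005000530046671289
trough rim 838 [ 0.5469 -0.2743] [0.1001 0.2449] 86.16 0.0442
rest 3029 [0.4612 0.0097] [0.1396 0.1515] 89.93 0.0034
cap 166 [0.4946 0.0083] [0.0319 0.0259] 78.94 0.1269
scoop all 267 [0.4725 0.0049] [0.1224 0.1318] 3.28 0.1245
pot rim 128 [0.5283 0.2286] [0.0632 0.116 ] 0.09 0.0796
arm 0.108 492 [0.6358 0.1401] [0.1764 0.0275] 88.71 0.1162
arm 0.145 505 [0.6307 0.1067] [0.1002 0.0526] 74.58 0.1635
knob 456 [0.6372 0.13  ] [0.0525 0.0511] 1.53 0.1639
pin top 46 [0.6376 0.0607] [0.0133 0.0152] 89.32 0.1589
candle a 703 [0.7613 0.0331] [0.0684 0.0708] 3.58 0.0882
candle b 709 [ 0.7446 -0.0891] [0.0711 0.0687] 84.8 0.0881
candle c 755 [0.3567 0.3655] [0.0717 0.0692] 4.78 0.0885
cap side 217 [0.4959 0.0057] [0.0333 0.026 ] 79.32 0.1264
scoop side 804 [0.4852 0.0056] [0.0796 0.0489] 71.37 0.0661
trough side 1374 [ 0.549  -0.2784] [0.1001 0.2453] 86.28 0.0449
```

View pics/z0.png

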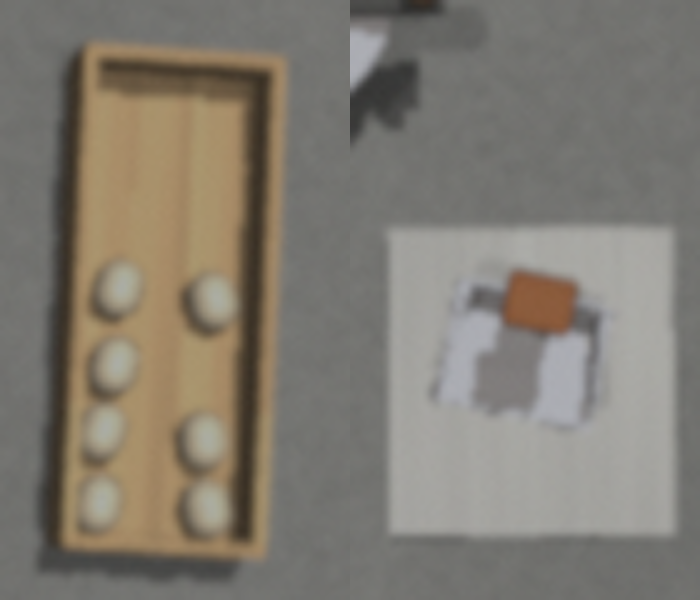

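Seven pieces, four in the left column and three in the right. Scoop yaw is about -11° and trough yaw about -3.8°. Next I'll write a helper that turns a world goal into a tool-frame shift, and refine the pot and post.

```bash
cat >> h.py <<'E'
import json
def log():
    s=get_state(); open("log.jsonl","a").write(json.dumps([s["q"].tolist(),s["eef_pos"].tolist(),s["ee_rot"].tolist()])+"\n"); return s
def goal(grasp,rpy_deg,off=None):
    "tool-frame shift (mm) and rotvec (deg) to bring grasp point to world pos with orientation"
    s=log(); R0=R.from_euler("xyz",s["ee_rot"]); R1=R.from_euler("xyz",rpy_deg,degrees=True)
    p=np.array(grasp)-R1.apply([0,0,tcp_to_grasp])
    print("tcp",np.round(p,4),"shift mm",np.round(R0.inv().apply(p-s["eef_pos"])*1e3,1),"turn",np.round((R0.inv()*R1).as_rotvec(degrees=True),2))
def st():
    s=log(); R0=R.from_euler("xyz",s["ee_rot"]); print("t",round(s["t"],2),"q",np.round(s["q"],3),"grasp",np.round(s["eef_pos"]+R0.apply([0,0,tcp_to_grasp]),4),"rpy",np.round(np.degrees(s["ee_rot"]),2),"F",np.round(s["force"],2),"M",np.round(s["moment"],3),"w",round(s["width"],4))
E
python3 - <<'E'
from h import *
from scipy.optimize import least_squares
for nm in("top","side"):
    c=np.load(nm+"0.npz")["c"].reshape(-1,3)
    q=c[(c[:,2]>.073)&(c[:,2]<.084)&(np.hypot(c[:,0]-.555,c[:,1]-.2286)<.066)&(np.hypot(c[:,0]-.555,c[:,1]-.2286)>.048)]
    f=least_squares(lambda a:np.hypot(q[:,0]-a[0],q[:,1]-a[1])-.0565,[.555,.2286],loss="soft_l1",f_scale=.002)
    print(nm,"pot",len(q),f.x,np.abs(f.fun).mean())
    q=c[(c[:,2]>.145)&(c[:,2]<.175)&(np.hypot(c[:,0]-.637,c[:,1]-.13)<.035)]; 
    top=q[q[:,2]>.158]; print(" knob",top[:,:2].mean(0),(top[:,:2].max(0)+top[:,:2].min(0))/2,np.median(top[:,2]))
    q=c[(c[:,2]>.112)&(c[:,2]<.12)&(np.abs(c[:,0]-.637)<.03)&(c[:,1]>.04)&(c[:,1]<.26)]; r=cv2.minAreaRect(q[:,:2].astype(np.float32)); print(" arm",r,q[:,1].max())
    q=c[(c[:,2]>.15)&(c[:,2]<.165)&(np.hypot(c[:,0]-.637,c[:,1]-.0607)<.015)]; print(" pin",q[:,:2].mean(0),len(q))
goal([.495,.007,.20],[180,0,169])
E
```

```text
top pot 202 [0.55299069 0.22776384] 0.00088868679278127
 knob [0.63726288 0.1300121 ] [0.63731469 0.12986642] 0.16406274299833365
 arm ((0.63770592212677, 0.1400584876537323), (0.17613713443279266, 0.025350894778966904), 89.92494201660156) 0.2281187386782059
 pin [0.63692306 0.06026735] 43
side pot 359 [0.55477644 0.22372202] 0.0013281277763941422
 knob [0.63667522 0.12532359] [0.63795703 0.12606721] 0.16355074958404908
 arm ((0.6373106241226196, 0.136879101395607), (0.1774131953716278, 0.028169607743620872), 88.49162292480469) 0.2255652263443132
 pin [0.637101   0.05628945] 57
tcp [0.495  0.007  0.3593] shift mm [ 485.6 -457.5   45.3] turn [-7.000e-02 -7.000e-02  7.935e+01]
```

Call:
drive_tool:
  moves:
    - [486,-457,45,0,0,79,-1]
    - [486,-457,45,0,0,79,-1]
    - [486,-457,45,0,0,79,-1]
    - [486,-457,45,0,0,79,-1]
    - [486,-457,45,0,0,79,-1]
    - [486,-457,45,0,0,79,-1]
    - [486,-457,45,0,0,79,-1]
    - [486,-457,45,0,0,79,-1]
    - [486,-457,45,0,0,79,-1]
    - [486,-457,45,0,0,79,-1]
    - [486,-457,45,0,0,79,-1]
    - [486,-457,45,0,0,79,-1]
  grip_force: 40

```text
t: 1.6
eef_pos: [0.4948, 0.0046, 0.3589]
ee_rot: [-3.141, -0.001, 2.951]
force: [-0.2, -0.1, 0.5]
width: 0.0877
```

```bash
python3 - <<'E'
from h import *
st()
for n in("top","side"):
    f=grab_frame(n); c=cloud(f).reshape(-1,3); im=f["img"].reshape(-1,3).astype(int)
    k=(np.hypot(c[:,0]-.495,c[:,1]-.007)<.09)&(c[:,2]>.112)&(c[:,2]<.135)&(im[:,0]>im[:,2]+40); q=c[k]
    if len(q)>8: print(n,len(q),cv2.minAreaRect(q[:,:2].astype(np.float32)),np.median(q[:,2]))
    if n=="side": save(f,"s1.png"); np.savez("s1.npz",c=cloud(f),img=f["img"])
goal([.495,.007,.088],[180,0,169])
E
```

```text
t 1.6 q [ 0.407  0.098 -0.442 -0.    -1.032 -0.597] grasp [0.4946 0.0044 0.1996] rpy [-1.7995e+02 -8.0000e-02  1.6911e+02] F [-0.2  -0.08  0.46] M [ 0.182 -0.022  0.01 ] w 0.0877
side 186 ((0.49503856897354126, 0.004802381619811058), (0.030058078467845917, 0.025551166385412216), 80.09757995605469) 0.1264908902529273
tcp [0.495  0.007  0.2473] shift mm [ -0.6   0.6 112. ] turn [-0.02 -0.04  0.25]
```

Call:
drive_tool:
  moves:
    - [0,1,56,0,0,0,-1]
    - [0,1,100,0,0,0,-1]
    - [0,1,111,0,0,0,-1]
    - [0,1,111,0,0,0,-1]
    - [0,1,111,0,0,0,1]
    - [0,1,111,0,0,0,1]
    - [0,1,111,0,0,0,1]
    - [0,1,111,0,0,0,1]
    - [0,1,111,0,0,0,1]
    - [0,1,111,0,0,0,1]
    - [0,1,111,0,0,0,1]
  grip_force: 45

```text
t: 3.08
eef_pos: [0.4947, 0.008, 0.2486]
ee_rot: [-3.142, -0.0, 2.956]
force: [-0.0, -0.7, 0.4]
width: 0.0231
```

```bash
python3 - <<'E'
from h import *
st()
E
```

```text
t 3.08 q [ 0.414  0.229 -0.582  0.    -0.76  -0.6  ] grasp [0.4947 0.008  0.0893] rpy [-1.8000e+02 -1.0000e-02  1.6935e+02] F [-0.04 -0.68  0.38] M [ 0.139 -0.089  0.007] w 0.0231
```

Call:
drive_tool:
  moves:
    - [0,0,0,0,0,0,1]
    - [0,0,0,0,0,0,1]
    - [0,0,0,0,0,0,1]
    - [0,0,-20,0,0,0,1]
    - [0,0,-60,0,0,0,1]
    - [0,0,-110,0,0,0,1]
    - [0,0,-110,0,0,0,1]
    - [0,0,-110,0,0,0,1]

```text
t: 4.08
eef_pos: [0.4942, 0.008, 0.3581]
ee_rot: [3.141, -0.001, 2.955]
force: [-0.3, 0.0, -1.7]
width: 0.0179
```

```bash
python3 - <<'E'
from h import *
st()
f=grab_frame("side"); cv2.imwrite("pics/s2.png",cv2.resize(f["img"][150:330,190:430],None,fx=3,fy=3)[...,::-1]); np.savez("s2.npz",c=cloud(f),img=f["img"])
E
cat log.jsonl
```

```text
t 4.08 q [ 4.140e-01  9.800e-02 -4.450e-01 -1.000e-03 -1.029e+00 -6.000e-01] grasp [0.4941 0.008  0.1988] rpy [ 1.7998e+02 -3.0000e-02  1.6933e+02] F [-0.3   0.03 -1.74] M [0.057 0.022 0.006] w 0.0179
[[1.4810851528845068, 0.35932786531371524, 0.011155670983041837, -0.00031738511002679757, -1.224140030687436, -0.2880835955262569], [0.24893535094933505, 0.6272288297369087, 0.40380870146324144], [-3.1414480058250636, -0.0015382070473033416, -1.9486992668834313]]
[[0.40719833616865186, 0.09834297936621056, -0.4424514417557805, -2.152718469755367e-05, -1.0316496408696731, -0.5973099819430778], [0.49483913310398825, 0.004551066588156576, 0.3588796769101326], [-3.1406811930555554, -0.001372811869199575, 2.9514693148228037]]
[[0.411582718954086, 0.09698013273990208, -0.442903617224462, -0.00021642692675875964, -1.031680011473084, -0.5990073431915314], [0.4943959555230761, 0.006574406265723812, 0.3592893852478627], [-3.1413132732325915, -0.000738499944847204, 2.95405674613351]]
[[0.414307012925812, 0.22933881995853408, -0.5816480913964426, 4.391094738336969e-06, -0.7599518484040995, -0.6001826177221365], [0.4946820545501633, 0.008014525925079088, 0.2486130008803152], [-3.1415097124931, -0.00011583208900511899, 2.9557202271745293]]
[[0.41436651449130474, 0.09766179041934056, -0.4448205654801924, -0.0006390739509042238, -1.0286095538267517, -0.6002130209347878], [0.4942001053512171, 0.007952467672256835, 0.3581475852714204], [3.141307996721825, -0.0005531314807212251, 2.955416376171416]]
```

View pics/s2.png

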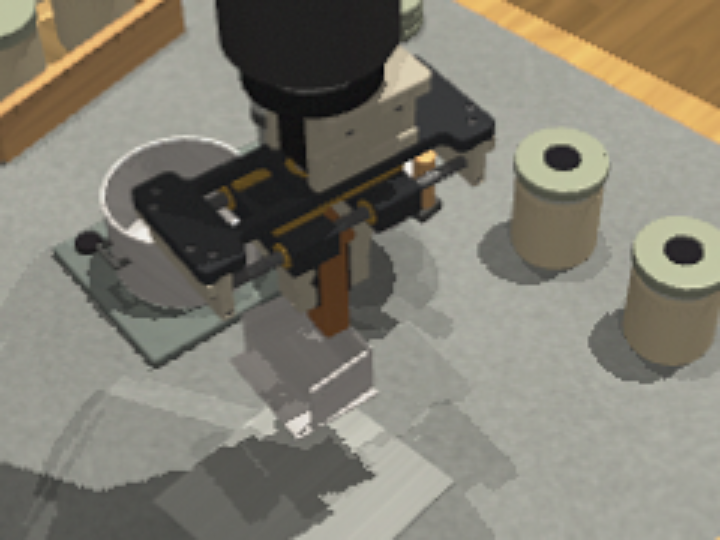

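```bash
cat > kin.py <<'E'
from h import *
from scipy.optimize import least_squares
D=[json.loads(l) for l in open("log.jsonl")]
def wc(q,p):
    a1,L2,b,c,h,lat=p; fp=q[1]-q[2]
    r=a1+L2*np.sin(q[1])+b*np.cos(fp)+c*np.sin(fp); z=h+L2*np.cos(q[1])-b*np.sin(fp)+c*np.cos(fp)
    return np.array([r*np.cos(q[0])+lat*np.sin(q[0]), r*np.sin(q[0])-lat*np.cos(q[0]), z])
def fit(d6):
    def res(p): return np.concatenate([wc(q,p)-(np.array(e)-d6*R.from_euler("xyz",o).apply([0,0,1])) for q,e,o in D])
    return least_squares(res,[.15,.4,.4,.05,.4,.19])
E
python3 - <<'E'
from kin import *
for d in(0,.1,.2): f=fit(d); print(d,f.x.round(4),np.abs(f.fun).max())
goal([.548+.05,-.276,.2],[180,0,176.2])
E
```

```text
0 [-0.000e+00  6.016e-01  4.631e-01  5.000e-04 -1.800e-03  1.918e-01] 9.96546719683189e-05
0.1 [0.000e+00 6.016e-01 4.633e-01 2.000e-04 9.850e-02 1.918e-01] 6.68424698229142e-05
0.2 [ 1.000e-04  6.016e-01  4.635e-01 -0.000e+00  1.987e-01  1.918e-01] 6.431109255833345e-05
tcp [ 0.598  -0.276   0.3593] shift mm [-154.6 -259.8   -1.9] turn [-0.02 -0.1  -6.86]
```

Call:
drive_tool:
  moves:
    - [-155,-260,-2,0,0,-7,1]
    - [-155,-260,-2,0,0,-7,1]
    - [-155,-260,-2,0,0,-7,1]
    - [-155,-260,-2,0,0,-7,1]
    - [-155,-260,-2,0,0,-7,1]
    - [-155,-260,-2,0,0,-7,1]
    - [-155,-260,-30,15,15,-7,1]
    - [-155,-260,-30,15,15,-7,1]
    - [-155,-260,-30,15,15,-7,1]
    - [-155,-260,-30,15,15,-7,1]

```text
t: 5.38
eef_pos: [0.5989, -0.2755, 0.3874]
ee_rot: [-2.894, -0.273, 3.046]
force: [-0.0, 0.3, -1.0]
width: 0.0181
```

```bash
python3 - <<'E'
from h import *
st()
from kin import *
for d in(0,.05,.1,.15,.2): f=fit(d); print(d,f.x.round(4),np.abs(f.fun).max())
E
```

```text
t 5.38 q [-0.069  0.409 -0.081  0.246 -1.367 -0.077] grasp [ 0.5537 -0.3104  0.2387] rpy [-165.8   -15.66  174.52] F [-0.01  0.28 -1.02] M [ 0.957 -1.235  0.043] w 0.0181
0 [-0.0023  0.5179  0.4777  0.0037  0.0921  0.1977] 0.04138539274522379
0.05 [-0.0081  0.5444  0.4797  0.0055  0.1154  0.196 ] 0.039842567978198185
0.1 [-0.0139  0.5709  0.4817  0.0073  0.1386  0.1944] 0.03829974321117252
0.15 [-0.0197  0.5974  0.4837  0.009   0.1619  0.1927] 0.03675691844414669
0.2 [-0.0255  0.6239  0.4857  0.0108  0.1852  0.191 ] 0.03521409367712103
```

```bash
cat > kin.py <<'E'
from h import *
from scipy.optimize import least_squares
P0=[.6016,.4635,.19,.1,.1,0.]
def fk(q,p,s4=1):
    L2,L3,d5,d6,h,lat0=p
    Rz=R.from_euler("z",q[0]); pos=np.array([0,0,h])+R.from_euler("y",q[1]).apply([0,0,L2])+[0,-lat0,0]
    Rf=R.from_euler("y",q[1]-q[2])                # forearm along +x at zero
    pos=pos+Rf.apply([L3,0,0]); Rw=Rf*R.from_euler("x",s4*q[3])
    Rw=Rw*R.from_euler("y",-q[4]); pos=pos+Rw.apply([d6,-d5,0])   # tool z = local x
    Rt=Rw*R.from_matrix([[0,0,1],[0,1,0],[-1,0,0]])
    # tool z along local x; q6 about it
    Rt=Rt*R.from_euler("z",SG*q[5]+OF)
    return Rz.apply(pos),Rz*Rt
SG,OF,S4=-1,0,1
def cal():
    global SG,OF,S4
    D=[json.loads(l) for l in open("log.jsonl")]; best=None
    for S4 in(1,-1):
      for SG in(1,-1):
        for OF in(0,np.pi/2,np.pi,-np.pi/2):
          e=np.mean([(fk(q,P0,S4)[1].inv()*R.from_euler("xyz",o)).magnitude() for q,_,o in D])
          if best is None or e<best[0]: best=(e,S4,SG,OF)
    e,S4,SG,OF=best
    f=least_squares(lambda p:np.concatenate([fk(q,p,S4)[0]-x for q,x,_ in D]),P0)
    return f.x,e,np.abs(f.fun).max()
LO=np.array([-3.07,-1.43,-1.02,-3.03,-3.05,-3.03]); HI=np.array([3.07,2.12,1.25,1.67,0,3.03])
def ik(grasp,Rt,q0,p):
    tcp=np.array(grasp)-Rt.apply([0,0,tcp_to_grasp])
    def r(q): x,o=fk(q,p,S4); return np.concatenate([(x-tcp)*3,(o.inv()*Rt).as_rotvec()])
    f=least_squares(r,np.clip(q0,LO+.01,HI-.01),bounds=(LO,HI)); return f.x,np.abs(f.fun).max()
E
python3 - <<'E'
import kin; from kin import *
print(cal(),kin.S4,kin.SG,kin.OF)
E
```

```text
(array([6.01599999e-01, 4.63600000e-01, 1.91799999e-01, 1.99940999e-01,
       1.98800000e-01, 6.08148042e-10]), np.float64(3.559073975597758e-16), np.float64(2.0645202214453207e-10)) -1 -1 0
```

```bash
cat >> kin.py <<'E'
PP=cal()[0]
def Rs(sig,tilt): # scoop yaw deg, tilt deg (+ = lip up, - = dump); tool rotation
    return R.from_euler("z",sig+180,degrees=True)*R.from_euler("x",180,degrees=True)*R.from_euler("y",tilt,degrees=True)
GZ=.0863
def grasp_for_lip(lip,Rt): return np.array(lip)-Rt.apply([.051,0,GZ])
def lip_of(s):
    Rt=R.from_euler("xyz",s["ee_rot"]); return s["eef_pos"]+Rt.apply([.051,0,GZ+tcp_to_grasp])
E
python3 - <<'E'
from kin import *
q0=get_state()["q"]
pot=np.array([.554,.226])
for sig in(-120,-90,-60,-30,0,20):
    d=-np.array([np.cos(np.radians(sig)),np.sin(np.radians(sig))]); lip=[*(pot-.025*d),.092]
    q=q0; out=[]
    for t in(10,0,-15,-30,-45,-55,-65,-75):
        Rt=Rs(sig,t); g=grasp_for_lip(lip,Rt)
        if t==10:
            q,e=min((ik(g,Rt,s,PP) for s in (np.array([.6,.3,-.3,0,-1,.0]),np.array([.6,.3,-.3,0,-1,-1.5]),np.array([.6,.3,-.3,0,-1,1.5]))),key=lambda a:a[1])
        else: q,e=ik(g,Rt,q,PP)
        out.append((t,round(e,3)))
        if t in(10,-65): print("   ",q.round(2))
    print(sig,out)
E
```

```text
[ 0.6   0.12 -0.47 -0.1  -0.83 -2.63]
    [ 0.84  0.93  0.33  0.22 -2.08 -2.95]
-120 [(10, np.float64(0.0)), (0, np.float64(0.0)), (-15, np.float64(0.0)), (-30, np.float64(0.0)), (-45, np.float64(0.0)), (-55, np.float64(0.0)), (-65, np.float64(0.0)), (-75, np.float64(0.0))]
    [ 0.48  0.24 -0.28 -0.19 -0.98 -1.95]
    [ 1.02  0.78 -0.11  0.5  -1.73 -2.8 ]
-90 [(10, np.float64(0.0)), (0, np.float64(0.0)), (-15, np.float64(0.0)), (-30, np.float64(0.0)), (-45, np.float64(0.0)), (-55, np.float64(0.0)), (-65, np.float64(0.0)), (-75, np.float64(0.0))]
    [ 0.45  0.36 -0.11 -0.19 -1.13 -1.41]
    [ 1.16  0.58 -0.59  0.84 -1.38 -2.82]
-60 [(10, np.float64(0.0)), (0, np.float64(0.0)), (-15, np.float64(0.0)), (-30, np.float64(0.0)), (-45, np.float64(0.0)), (-55, np.float64(0.0)), (-65, np.float64(0.0)), (-75, np.float64(0.0))]
    [ 0.49  0.46  0.04 -0.16 -1.25 -0.95]
    [ 1.08  0.38 -1.02  1.43 -1.15 -2.95]
-30 [(10, np.float64(0.0)), (0, np.float64(0.0)), (-15, np.float64(0.0)), (-30, np.float64(0.0)), (-45, np.float64(0.0)), (-55, np.float64(0.0)), (-65, np.float64(0.033)), (-75, np.float64(0.05))]
    [ 0.57  0.52  0.11 -0.1  -1.31 -0.54]
    [ 0.9   0.19 -1.02  1.67 -0.87 -2.55]
0 [(10, np.float64(0.0)), (0, np.float64(0.0)), (-15, np.float64(0.0)), (-30, np.float64(0.0)), (-45, np.float64(0.101)), (-55, np.float64(0.171)), (-65, np.float64(0.282)), (-75, np.float64(0.418))]
    [ 0.64  0.53  0.12 -0.05 -1.33 -0.27]
    [ 0.48 -0.07 -1.02  1.67 -0.17 -1.8 ]
20 [(10, np.float64(0.0)), (0, np.float64(0.0)), (-15, np.float64(0.0)), (-30, np.float64(0.0)), (-45, np.float64(0.198)), (-55, np.float64(0.338)), (-65, np.float64(0.478)), (-75, np.float64(0.582))]
```

```bash
cat >> kin.py <<'E'
TC=np.array([.5475,-.2752]); TY=-3.8
def tr(xl,y=0.): # world xy of grip for lip at trough x=xl (m)
    return TC+R.from_euler("z",TY,degrees=True).apply([xl+.051,y,0])[:2]
def go(grasp,Rt): goal(grasp,Rt.as_euler("xyz",degrees=True))
E
python3 - <<'E'
from kin import *
go([*tr(.045),.145],Rs(-3.8,0))
go([*tr(.045),.096],Rs(-3.8,0))
E
```

```text
tcp [ 0.6433 -0.2816  0.3043] shift mm [-65.5  14.9  66.3] turn [-13.88 -15.78   0.28]
tcp [ 0.6433 -0.2816  0.2553] shift mm [-78.7  26.5 112.1] turn [-13.88 -15.78   0.28]
```

Call:
drive_tool:
  moves:
    - [-65,15,66,-13.9,-15.8,0.3,1]
    - [-65,15,66,-13.9,-15.8,0.3,1]
    - [-65,15,66,-13.9,-15.8,0.3,1]
    - [-65,15,66,-13.9,-15.8,0.3,1]
    - [-65,15,66,-13.9,-15.8,0.3,1]

```text
t: 6.0
eef_pos: [0.6428, -0.282, 0.3074]
ee_rot: [-3.137, -0.0, 3.075]
force: [-0.6, 1.1, -1.0]
width: 0.018
```

```bash
python3 - <<'E'
from kin import *
st()
go([*tr(.045),.094],Rs(-3.8,0))
f=grab_frame("side"); cv2.imwrite("pics/s3.png",cv2.resize(f["img"][220:440,340:580],None,fx=2.5,fy=2.5)[...,::-1])
E
```

```text
t 6.0 q [-0.135  0.468 -0.049  0.005 -1.054  0.066] grasp [ 0.6427 -0.2828  0.1481] rpy [-1.7974e+02 -3.0000e-02  1.7619e+02] F [-0.65  1.14 -1.01] M [ 0.181 -0.086 -0.003] w 0.018
tcp [ 0.6433 -0.2816  0.2533] shift mm [-0.5  0.8 54.1] turn [-0.26 -0.03 -0.01]
```

View pics/s3.png

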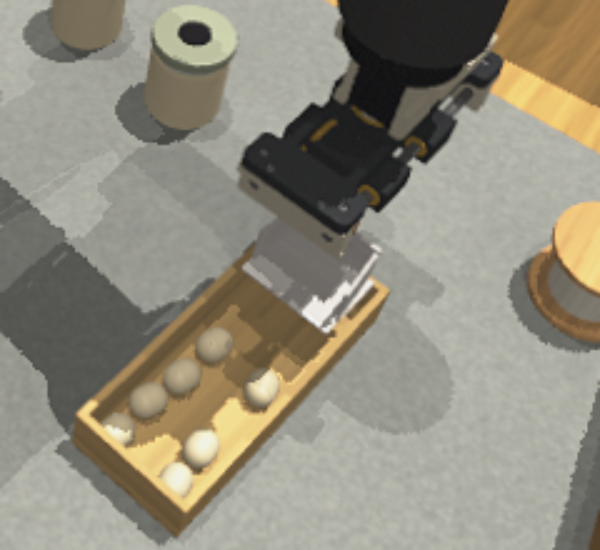

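The scoop (310,275) hangs centred over the empty far end of the trough, with the 7 pieces in the near part. Lowering.

Call:
drive_tool:
  moves:
    - [0,0,20,0,0,0,1]
    - [0,0,35,0,0,0,1]
    - [0,0,45,0,0,0,1]
    - [0,0,51,0,0,0,1]
    - [0,0,54,0,0,0,1]
    - [0,0,54,0,0,0,1]
    - [0,0,54,0,0,0,1]

```text
t: 6.92
eef_pos: [0.6429, -0.2825, 0.2524]
ee_rot: [-3.138, -0.0, 3.074]
force: [-0.3, -0.3, -1.7]
width: 0.018
```

```bash
python3 - <<'E'
from kin import *
st(); print(lip_of(get_state()))
E
```

```text
t 6.92 q [-0.136  0.518 -0.103  0.004 -0.95   0.067] grasp [ 0.6428 -0.283   0.0931] rpy [-1.7982e+02 -1.0000e-02  1.7615e+02] F [-0.27 -0.26 -1.66] M [ 0.109 -0.064  0.02 ] w 0.018
[ 0.59190744 -0.27983132  0.00678633]
```

Call:
drive_tool:
  moves:
    - [0,1,1.2,0,0,0,1]
    - [0,1,1.2,0,0,0,1]
    - [10,1,1.2,0,0,0,1]
    - [20,1,1.2,0,0,0,1]
    - [30,1,1.2,0,0,0,1]
    - [40,1,1.2,0,0,0,1]
    - [50,1,1.2,0,0,0,1]
    - [60,1,1.2,0,0,0,1]
    - [70,1,1.2,0,0,0,1]
    - [80,1,1.2,0,0,0,1]
    - [90,1,1.2,0,0,0,1]
    - [90,1,1.2,0,0,0,1]

```text
t: 8.43
eef_pos: [0.5521, -0.2754, 0.2514]
ee_rot: [-3.138, -0.001, 3.074]
force: [1.5, -0.7, 7.0]
width: 0.0178
```

```bash
python3 - <<'E'
from kin import *
st(); print(lip_of(get_state()))
f=grab_frame("side"); cv2.imwrite("pics/s4.png",cv2.resize(f["img"][220:440,340:580],None,fx=2.5,fy=2.5)[...,::-1])
go([*tr(-.112),.0920],Rs(-3.8,0))
E
```

```text
t 8.43 q [-0.146  0.4   -0.31   0.004 -0.861  0.075] grasp [ 0.5519 -0.2759  0.0921] rpy [-1.7981e+02 -4.0000e-02  1.7615e+02] F [ 1.52 -0.69  7.01] M [-0.003 -0.293 -0.079] w 0.0178
[ 0.50094146 -0.27279844  0.00585131]
tcp [ 0.4866 -0.2712  0.2513] shift mm [65.7 -0.1  0.2] turn [-0.19 -0.07 -0.05]
```

View pics/s4.png

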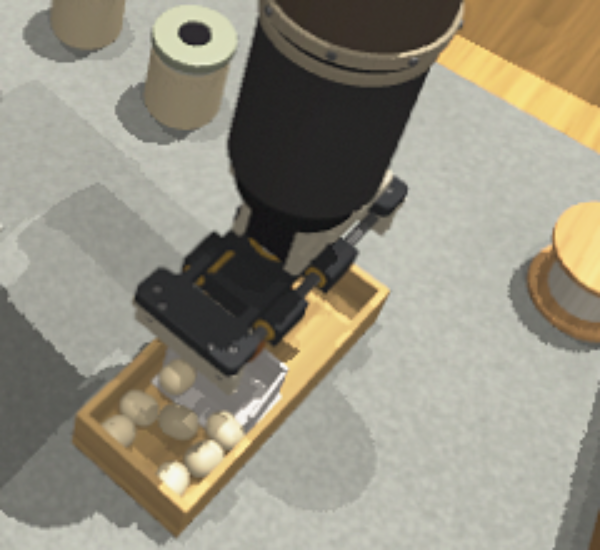

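Six pieces show at the lip and one is already on the blade, with floor contact at about 7 N. I'll push on to the end wall.

Call:
drive_tool:
  moves:
    - [6,0,0,0,0,0,1]
    - [12,0,0,0,0,0,1]
    - [18,0,0,0,0,0,1]
    - [24,0,0,0,0,0,1]
    - [30,0,0,0,0,0,1]
    - [36,0,0,0,0,0,1]
    - [42,0,0,0,0,0,1]
    - [48,0,0,0,0,0,1]
    - [54,0,0,0,0,0,1]
    - [59,0,0,0,0,0,1]
    - [63,0,0,0,0,0,1]
    - [66,0,0,0,0,0,1]

```text
t: 9.98
eef_pos: [0.49, -0.2713, 0.2522]
ee_rot: [-3.137, 0.009, 3.076]
force: [15.2, -3.8, -2.1]
width: 0.0183
```

```bash
python3 - <<'E'
from kin import *
st(); print(lip_of(get_state()))
f=grab_frame("side"); cv2.imwrite("pics/s5.png",cv2.resize(f["img"][220:440,340:580],None,fx=2.5,fy=2.5)[...,::-1])
# tilt +18 about the back bottom edge (tool offset -9mm x, GZ z), slightly lifted
s=get_state(); R0=R.from_euler("xyz",s["ee_rot"]); 
for t in(6,12,18):
    Rt=R0*R.from_euler("y",t,degrees=True); piv=np.array([-.009,0,GZ+tcp_to_grasp])
    print(t,((piv-R.from_euler("y",t,degrees=True).apply(piv))*1e3).round(1))
go([*tr(-.113),.0920],Rs(-3.8,0))
E
```

```text
t 9.97 q [-0.155  0.316 -0.443  0.005 -0.803  0.085] grasp [ 0.4914 -0.2721  0.093 ] rpy [-179.74    0.5   176.22] F [15.17 -3.75 -2.12] M [-1.131 -6.679  0.007] w 0.0183
[ 0.44122179 -0.26921003  0.00621551]
6 [-25.7   0.    0.4]
12 [-51.3   0.    3.5]
18 [-76.3   0.    9.2]
tcp [ 0.4856 -0.2711  0.2513] shift mm [ 4.4 -0.1  1. ] turn [-0.26  0.53  0.01]
```

View pics/s5.png

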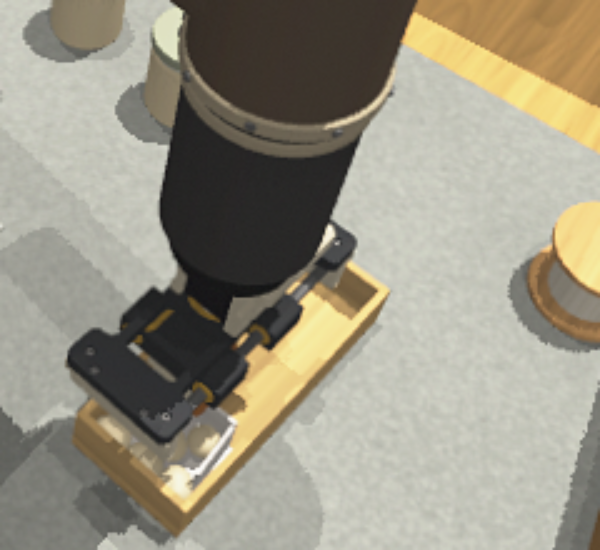

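Call:
drive_tool:
  moves:
    - [-12,0,-0.3,0,3,0,1]
    - [-25,0,0,0,6,0,1]
    - [-38,0,1,0,9,0,1]
    - [-51,0,2.5,0,12,0,1]
    - [-64,0,5,0,15,0,1]
    - [-76,0,8,0,18,0,1]
    - [-76,0,8,0,18,0,1]
    - [-76,0,-4,0,18,0,1]
    - [-76,0,-20,0,18,0,1]
    - [-76,0,-50,0,18,0,1]
    - [-76,0,-90,0,18,0,1]
    - [-76,0,-90,0,18,0,1]

```text
t: 11.52
eef_pos: [0.5631, -0.2761, 0.3454]
ee_rot: [-3.137, -0.309, 3.073]
force: [0.4, -0.0, -2.9]
width: 0.0184
```

```bash
python3 - <<'E'
from kin import *
st()
for n in("top","side"):
    f=grab_frame(n); np.savez(n+"6.npz",c=cloud(f),img=f["img"])
    g=f["img"][150:320,360:520] if n=="top" else f["img"][220:440,340:580]
    g=cv2.resize(g,(390,400),interpolation=cv2.INTER_CUBIC); out=g if n=="top" else np.hstack([out,g])
cv2.imwrite("pics/s6.png",out[...,::-1])
E
```

```text
t 11.53 q [-0.137  0.418 -0.069  0.026 -1.392  0.061] grasp [ 0.5147 -0.2734  0.1937] rpy [-179.75  -17.7   176.08] F [ 0.35 -0.03 -2.94] M [ 0.042 -1.571 -0.002] w 0.0184
```

View pics/s6.png

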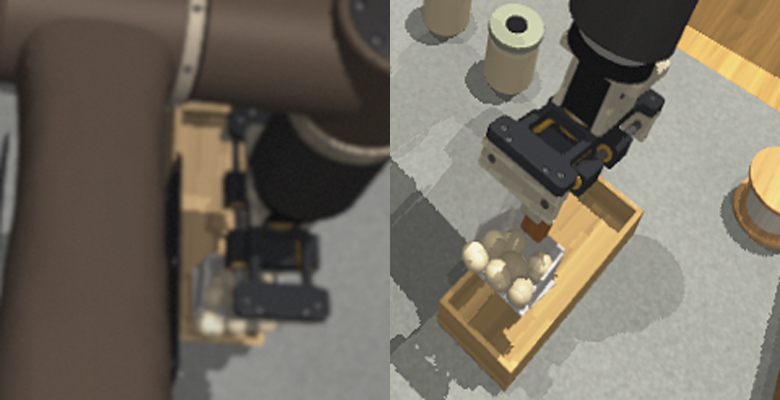

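Six or seven pieces lie in the scoop (side crop around (510,265)), and the visible near end of the trough looks empty. Carrying it to the pot with the lip tilted up.

```bash
cat >> kin.py <<'E'
def lipgo(lip,sig,tilt):
    Rt=Rs(sig,tilt); go(grasp_for_lip(lip,Rt),Rt)
E
python3 - <<'E'
from kin import *
go([.515,-.2734,.30],Rs(-3.8,18)); go([.53,-.12,.30],Rs(-45,18)); 
E
```

```text
tcp [ 0.5641 -0.2767  0.4515] shift mm [  32.2   -1.2 -105.1] turn [-0.11 -0.01 -0.12]
tcp [ 0.5648 -0.1548  0.4515] shift mm [  39.4  120.4 -103.1] turn [-12.84   0.04  39.07]
```

Call:
drive_tool:
  moves:
    - [8,0,-25,0,0,0,1]
    - [16,0,-52,0,0,0,1]
    - [24,2,-80,0,0,0,1]
    - [32,8,-105,-0.9,0,2.8,1]
    - [33,22,-105,-2.4,0,7.4,1]
    - [34,38,-105,-4.1,0,12.3,1]
    - [35,54,-105,-5.7,0,17.2,1]
    - [36,70,-104,-7.4,0,22.4,1]
    - [37,86,-104,-9.1,0,27.6,1]
    - [38,100,-103,-10.6,0,32.2,1]
    - [39,112,-103,-11.9,0,36.2,1]
    - [39,120,-103,-12.8,0,39,1]

```text
t: 13.12
eef_pos: [0.5654, -0.1548, 0.4492]
ee_rot: [-3.139, -0.316, 2.355]
force: [0.2, -0.9, -2.8]
width: 0.018
```

```bash
python3 - <<'E'
from kin import *
st()
lipgo([.554,.195,.215],-90,18)
lipgo([.554,.195,.13],-90,18)
E
```

```text
t 13.12 q [-0.018  0.284  0.073 -0.216 -1.592 -0.747] grasp [ 0.5302 -0.1201  0.2978] rpy [-179.84  -18.11  134.94] F [ 0.2  -0.85 -2.8 ] M [-0.937 -1.081 -0.01 ] w 0.018
tcp [0.554  0.0706 0.4328] shift mm [154.2 151.3  67.2] turn [-1.408e+01 -4.000e-02  4.273e+01]
tcp [0.554  0.0706 0.3478] shift mm [127.8 151.5 148. ] turn [-1.408e+01 -4.000e-02  4.273e+01]
```

Call:
drive_tool:
  moves:
    - [6,6,2,-0.7,0,2.1,1]
    - [20,20,7,-2,0,6,1]
    - [36,36,15,-3.5,0,10.5,1]
    - [52,52,22,-5,0,15,1]
    - [68,68,29,-6.5,0,19.7,1]
    - [84,84,37,-8,0,24.2,1]
    - [100,99,44,-9.5,0,28.8,1]
    - [116,114,50,-11,0,33.3,1]
    - [130,128,56,-12.2,0,37,1]
    - [142,139,62,-13.2,0,40,1]
    - [150,147,65,-13.8,0,42,1]
    - [154,151,67,-14.1,0,42.7,1]

```text
t: 14.62
eef_pos: [0.5534, 0.0699, 0.4328]
ee_rot: [3.141, -0.314, 1.574]
force: [0.5, -0.4, -2.9]
width: 0.0179
```

```bash
python3 - <<'E'
from kin import *
st()
for a in(([.549,.202,.20],0),([.549,.202,.15],0),([.549,.202,.135],-12),([.549,.202,.115],-24),([.549,.202,.1],-36),([.549,.202,.095],-48),([.549,.200,.095],-62)): print(a); lipgo(a[0],-90,a[1])
f=grab_frame("side"); cv2.imwrite("pics/s7.png",cv2.resize(f["img"][100:320,170:410],None,fx=2.5,fy=2.5)[...,::-1])
E
```

```text
t 14.62 q [ 0.351  0.146 -0.102 -0.313 -1.228 -1.827] grasp [0.5533 0.1191 0.2812] rpy [179.99 -17.97  90.16] F [ 0.49 -0.43 -2.89] M [-1.321 -0.118 -0.036] w 0.0179
([0.549, 0.202, 0.2], 0)
tcp [0.549  0.151  0.4456] shift mm [81.1 -4.2 12.8] turn [-1.000e-02 -1.797e+01  1.600e-01]
([0.549, 0.202, 0.15], 0)
tcp [0.549  0.151  0.3956] shift mm [65.7 -4.2 60.4] turn [-1.000e-02 -1.797e+01  1.600e-01]
([0.549, 0.202, 0.135], -12)
tcp [0.549  0.2032 0.3858] shift mm [112.3  -4.1  85.8] turn [ 1.000e-02 -2.997e+01  1.600e-01]
([0.549, 0.202, 0.115], -24)
tcp [0.549  0.2553 0.3601] shift mm [153.9  -3.9 126.3] turn [ 2.000e-02 -4.197e+01  1.600e-01]
([0.549, 0.202, 0.1], -36)
tcp [0.549  0.3051 0.3287] shift mm [191.6  -3.8 171.6] turn [ 4.000e-02 -5.397e+01  1.600e-01]
([0.549, 0.202, 0.095], -48)
tcp [0.549  0.3504 0.2972] shift mm [225.   -3.7 215.5] turn [ 6.000e-02 -6.597e+01  1.500e-01]
([0.549, 0.2, 0.095], -62)
tcp [0.549  0.3929 0.2553] shift mm [252.5  -3.6 268.5] turn [  0.08 -79.97   0.15]
```

View pics/s7.png

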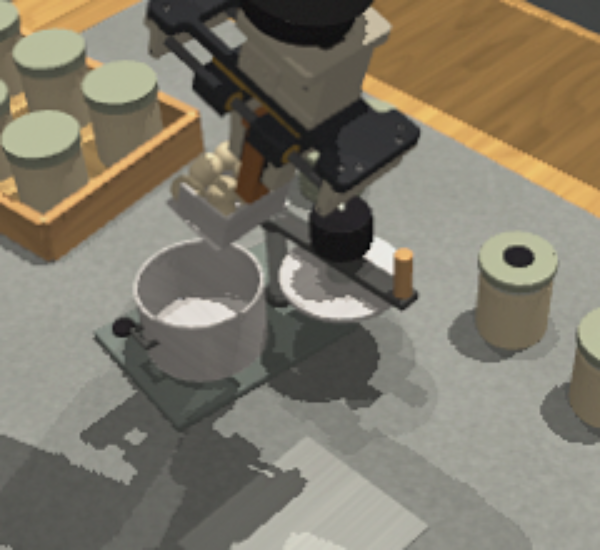

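Call:
drive_tool:
  moves:
    - [33,-4,35,0,-9,0,1]
    - [66,-4,60,0,-18,0,1]
    - [89,-4,73,0,-24,0,1]
    - [112,-4,86,0,-30,0,1]
    - [133,-4,106,0,-36,0,1]
    - [154,-4,126,0,-42,0,1]
    - [173,-4,149,0,-48,0,1]
    - [192,-4,172,0,-54,0,1]
    - [208,-4,194,0,-60,0,1]
    - [225,-4,215,0,-66,0,1]
    - [239,-4,242,0,-73,0,1]
    - [252,-4,268,0,-80,0,1]

```text
t: 16.18
eef_pos: [0.5503, 0.3926, 0.2562]
ee_rot: [3.136, 1.085, 1.568]
force: [0.6, -0.2, -1.9]
width: 0.0177
```

```bash
python3 - <<'E'
from kin import *
st(); print(lip_of(get_state()))
f=grab_frame("side"); g=cv2.resize(f["img"][100:320,170:410],(400,366))
f=grab_frame("top"); g=np.hstack([g,cv2.resize(f["img"][150:320,180:366],(400,366))])
cv2.imwrite("pics/s8.png",g[...,::-1])
E
```

```text
t 16.18 q [ 1.019  0.737 -0.13   0.49  -1.702 -2.793] grasp [0.5508 0.2517 0.1819] rpy [179.7   62.19  89.86] F [ 0.62 -0.16 -1.86] M [ 3.447 -0.193  0.038] w 0.0177
[0.55111057 0.19915417 0.09647959]
```

View pics/s8.png

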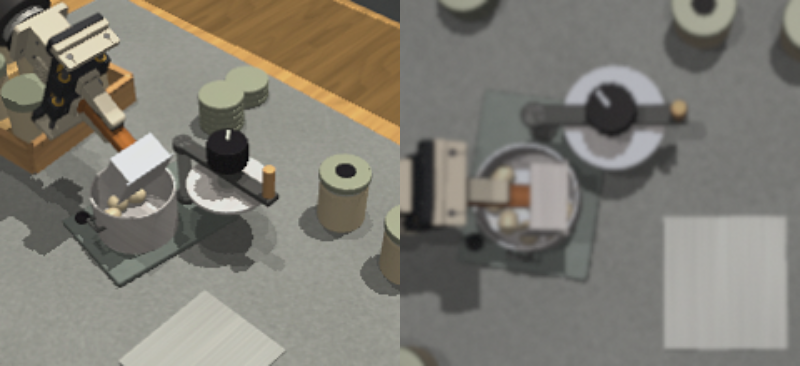

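```bash
python3 - <<'E'
from kin import *
lipgo([.549,.2,.14],-90,-40);lipgo([.549,.2,.22],-90,0);
go([.487,.005,.30],Rs(-50,0)); go([.487,.005,.25],Rs(-11,0))
E
```

```text
tcp [0.549  0.3188 0.3609] shift mm [-131.2   -1.1   15.5] turn [ 0.1  22.48  0.23]
tcp [0.549  0.149  0.4656] shift mm [-302.5   -1.9  117.8] turn [1.000e-02 6.248e+01 2.600e-01]
tcp [0.487  0.005  0.4593] shift mm [-363.2  -64.4  248.2] turn [-21.76  59.81 -35.64]
tcp [0.487  0.005  0.4093] shift mm [-318.9  -64.3  271.3] turn [-42.74  51.87 -70.26]
```

Call:
drive_tool:
  moves:
    - [-45,-1,-5,0,6,0,1]
    - [-90,-1,3,0,14,0,1]
    - [-131,-1,15,0,22.5,0,1]
    - [-190,-1,50,0,33,0,1]
    - [-240,-1,80,0,43.5,0,1]
    - [-280,-1,105,0,54,0,1]
    - [-302,-2,118,0,62.5,0,1]
    - [-325,-25,170,-9,61,-14,1]
    - [-345,-50,220,-16,60.5,-26,1]
    - [-363,-64,248,-21.8,59.8,-35.6,1]
    - [-363,-64,248,-21.8,59.8,-35.6,1]
    - [-363,-64,248,-21.8,59.8,-35.6,1]

```text
t: 17.77
eef_pos: [0.4855, 0.0014, 0.4616]
ee_rot: [3.129, -0.003, 2.265]
force: [0.1, 1.0, -1.2]
width: 0.0182
```

```bash
python3 - <<'E'
from kin import *
st(); go([.487,.005,.20],Rs(-11,0))
f=grab_frame("side"); np.savez("s9.npz",c=cloud(f),img=f["img"]); g=np.hstack([cv2.resize(f["img"][170:270,200:300],(400,400)),cv2.resize(f["img"][300:440,360:500],(400,400))])
cv2.imwrite("pics/s9.png",g[...,::-1])
f=grab_frame("top"); np.savez("t9.npz",c=cloud(f),img=f["img"]); cv2.imwrite("pics/t9.png",np.hstack([cv2.resize(f["img"][200:280,200:280],(400,400),interpolation=2),cv2.resize(f["img"][190:300,405:495],(327,400),interpolation=2)])[...,::-1])
E
```

```text
t 17.77 q [ 0.406  0.003 -0.298 -0.006 -1.258 -1.281] grasp [0.4868 0.003  0.3023] rpy [ 1.7929e+02 -1.5000e-01  1.2979e+02] F [ 0.13  0.97 -1.15] M [ 0.024 -0.076  0.03 ] w 0.0182
tcp [0.487  0.005  0.3593] shift mm [  1.6   2.2 102.4] turn [  0.74   0.1  -39.21]
```

View pics/t9.png

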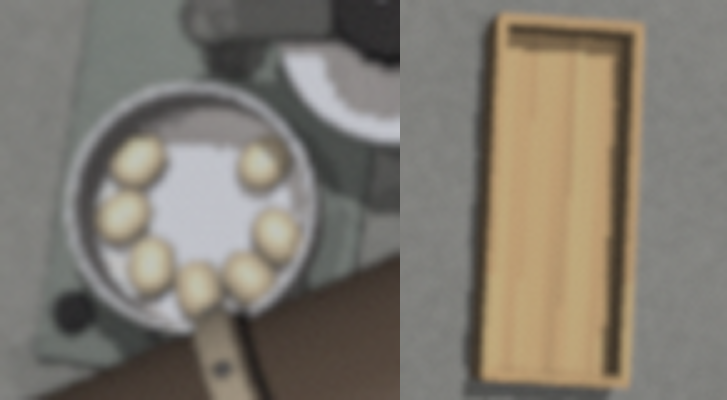

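All 7 pieces are in the pot (ring around (190,210)) and the trough is empty. Returning the scoop to its plate.

Call:
drive_tool:
  moves:
    - [2,2,30,0.7,0.1,-10,1]
    - [2,2,60,0.7,0.1,-20,1]
    - [2,2,90,0.7,0.1,-30,1]
    - [2,2,102,0.7,0.1,-39,1]
    - [2,2,102,0.7,0.1,-39,1]
    - [2,2,102,0.7,0.1,-39,1]

```text
t: 18.62
eef_pos: [0.4875, 0.0065, 0.3595]
ee_rot: [-3.141, -0.001, 2.944]
force: [0.4, -0.5, -0.9]
width: 0.0179
```

```bash
python3 - <<'E'
from kin import *
st(); go([.487,.005,.0895],Rs(-11,0))
E
```

```text
t 18.62 q [ 0.418  0.085 -0.456  0.    -1.031 -0.615] grasp [0.4874 0.0064 0.2002] rpy [-1.7996e+02 -4.0000e-02  1.6870e+02] F [ 0.41 -0.46 -0.86] M [ 0.115 -0.062  0.026] w 0.0179
tcp [0.487  0.005  0.2488] shift mm [ 1.000e-01 -1.500e+00  1.107e+02] turn [-0.04 -0.04 -0.3 ]
```

Call:
drive_tool:
  moves:
    - [0,-1,50,0,0,0,1]
    - [0,-1,90,0,0,0,1]
    - [0,-1,103,0,0,0,1]
    - [0,-1,108,0,0,0,1]
    - [0,-1,110,0,0,0,1]
    - [0,-1,111,0,0,0,1]
    - [0,-1,111,0,0,0,1]
    - [0,-1,111,0,0,0,0.4]
    - [0,-1,111,0,0,0,-0.2]
    - [0,-1,111,0,0,0,-0.4]
    - [0,-1,111,0,0,0,-0.4]
    - [0,-1,111,0,0,0,-0.4]

```text
t: 20.12
eef_pos: [0.4868, 0.0052, 0.2479]
ee_rot: [-3.141, -0.001, 2.948]
force: [-0.2, -0.7, 0.5]
width: 0.0589
```

Call:
drive_tool:
  moves:
    - [0,0,0,0,0,0,-0.4]
    - [0,0,-50,0,0,0,-0.4]
    - [0,0,-110,0,0,0,-0.4]
    - [0,0,-160,0,0,0,-0.4]
    - [0,0,-160,0,0,0,-0.4]

```text
t: 20.75
eef_pos: [0.4878, 0.0054, 0.4123]
ee_rot: [3.139, 0.006, 2.949]
force: [0.3, 0.1, -0.1]
width: 0.0613
```

```bash
python3 - <<'E'
from kin import *
st()
f=grab_frame("side"); cv2.imwrite("pics/s10.png",cv2.resize(f["img"][100:370,170:440],None,fx=2.2,fy=2.2)[...,::-1]); c=cloud(f).reshape(-1,3); im=f["img"].reshape(-1,3).astype(int)
k=(np.hypot(c[:,0]-.49,c[:,1]-.007)<.05)&(c[:,2]>.112)&(c[:,2]<.135)&(im[:,0]>im[:,2]+40); q=c[k]
print(len(q),cv2.minAreaRect(q[:,:2].astype(np.float32)),np.median(q[:,2]))
E
```

```text
t 20.75 q [ 4.150e-01  3.900e-02 -3.790e-01  1.000e-03 -1.147e+00 -6.090e-01] grasp [0.4889 0.0057 0.253 ] rpy [179.83   0.34 168.94] F [ 0.31  0.1  -0.08] M [ 0.038 -0.029  0.001] w 0.0613
186 ((0.47841042280197144, 0.034832075238227844), (0.031169960275292397, 0.02602158673107624), 80.5676040649414) 0.12668289389422638
```

View pics/s10.png

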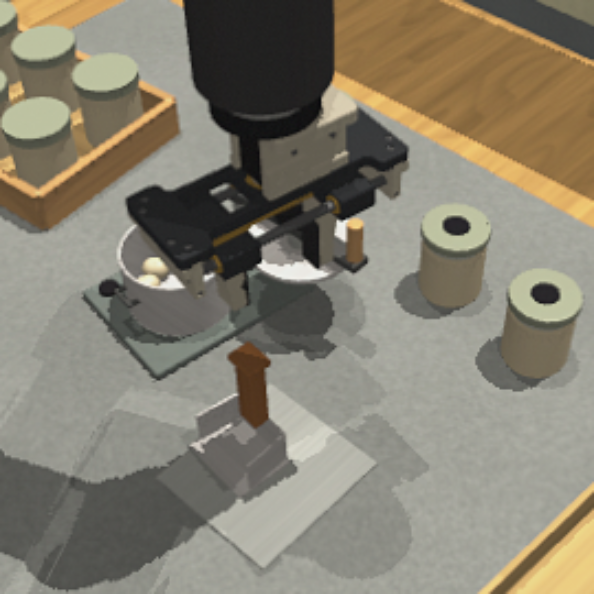

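The scoop has been knocked about 30 mm; its cap is now at (.478,.035), upright, with lip and handle still well over the plate, so I'll leave it and recheck at the end. Next is the pin.

```bash
python3 - <<'E'
from kin import *
go([.637,.0593,.215],Rs(0,0))
E
```

```text
tcp [0.637  0.0593 0.3743] shift mm [-136.6   81.8   35.9] turn [  0.08   0.13 -11.09]
```

Call:
drive_tool:
  moves:
    - [-60,36,10,0,0,-5,-0.4]
    - [-110,66,25,0,0,-11,-0.4]
    - [-137,82,36,0,0,-11,-0.4]
    - [-137,82,36,0,0,-11,-0.4]
    - [-137,82,36,0,0,-11,-0.4]
    - [-137,82,36,0,0,-11,-0.4]

```text
t: 21.55
eef_pos: [0.6364, 0.059, 0.372]
ee_rot: [-3.141, -0.001, 3.14]
force: [-0.4, 0.6, -0.0]
width: 0.0617
```

```bash
python3 - <<'E'
from kin import *
st()
go([.637,.0593,.142],Rs(0,0))
for n in("top","side"):
    f=grab_frame(n); c=cloud(f).reshape(-1,3); im=f["img"].reshape(-1,3).astype(int)
    k=(np.hypot(c[:,0]-.637,c[:,1]-.058)<.03)&(c[:,2]>.13)&(c[:,2]<.164)&(im[:,0]>im[:,2]+40); print(n,k.sum(),c[k].mean(0) if k.any() else 0, c[k][:,:2].min(0) if k.any() else 0, c[k][:,:2].max(0) if k.any() else 0)
E
```

```text
t 21.55 q [ 0.397  0.322 -0.118 -0.    -1.132 -0.399] grasp [0.6362 0.0589 0.2127] rpy [-1.7997e+02 -7.0000e-02  1.7991e+02] F [-0.37  0.59 -0.05] M [ 0.108 -0.044 -0.006] w 0.0617
tcp [0.637  0.0593 0.3013] shift mm [-0.7  0.3 70.7] turn [-0.03 -0.07 -0.09]
top 0 0 0 0
side 93 [0.63591494 0.05398667 0.14935501] [0.63016681 0.04936897] [0.64524941 0.06120156]
```

Call:
drive_tool:
  moves:
    - [0,0,40,0,0,0,-0.4]
    - [0,0,65,0,0,0,-0.4]
    - [0,0,71,0,0,0,-0.4]
    - [0,0,71,0,0,0,-0.4]
    - [0,0,71,0,0,0,1]
    - [0,0,71,0,0,0,1]
    - [0,0,71,0,0,0,1]
    - [0,0,71,0,0,0,1]
    - [0,0,71,0,0,0,1]
    - [0,0,71,0,0,0,1]
  grip_force: 12

```text
t: 22.9
eef_pos: [0.6372, 0.0593, 0.3007]
ee_rot: [-3.141, -0.001, 3.14]
force: [1.3, -1.0, 0.0]
width: 0.0161
```

```bash
python3 - <<'E'
from kin import *
st()
s=get_state(); R0=R.from_euler("xyz",s["ee_rot"]); p0=s["eef_pos"]; post=np.array([.637,.214]); v=p0[:2]-post; print(np.hypot(*v),np.degrees(np.arctan2(v[1],v[0])))
a0=np.arctan2(v[1],v[0])
for d in range(0,111,9):
    a=a0-np.radians(d); w=post+.155*np.array([np.cos(a),np.sin(a)])
    print(d,R0.inv().apply([*(w-p0[:2]),0]).round(3)*1e3)
E
```

```text
t 22.9 q [ 0.397  0.382 -0.203  0.    -0.986 -0.399] grasp [0.6371 0.0592 0.1414] rpy [-1.7996e+02 -6.0000e-02  1.7991e+02] F [ 1.26 -1.    0.02] M [-0.127 -0.421 -0.05 ] w 0.0161
0.1547204560415762 -89.91321388108331
0 [-0. -0.  0.]
9 [24.  2.  0.]
18 [48.  7.  0.]
27 [70. 16.  0.]
36 [91. 29.  0.]
45 [110.  45.   0.]
54 [126.  63.   0.]
63 [138.  84.   0.]
72 [148. 106.   0.]
81 [153. 130.   0.]
90 [155. 154.   0.]
99 [154. 179.   0.]
108 [148. 202.   0.]
```

Pin gripped (16.1 mm). Swing it.

Call:
drive_tool:
  moves:
    - [12,0.5,0,0,0,0,1]
    - [36,4,0,0,0,0,1]
    - [59,11,0,0,0,0,1]
    - [81,22,0,0,0,0,1]
    - [101,36,0,0,0,0,1]
    - [118,53,0,0,0,0,1]
    - [132,73,0,0,0,0,1]
    - [143,95,0,0,0,0,1]
    - [151,118,0,0,0,0,1]
    - [155,142,0,0,0,0,1]
    - [155,160,0,0,0,0,1]
    - [155,166,0,0,0,0,1]

```text
t: 24.4
eef_pos: [0.4839, 0.2266, 0.3012]
ee_rot: [3.141, 0.003, 3.142]
force: [20.0, -4.4, -8.8]
width: 0.0155
```

```bash
python3 - <<'E'
from kin import *
st()
E
```

```text
t 24.4 q [ 0.806  0.221 -0.441  0.003 -0.906 -0.808] grasp [0.4844 0.2266 0.1419] rpy [179.99   0.18 180.  ] F [19.97 -4.4  -8.76] M [-1.682 -6.652 -0.207] w 0.0155
```

Call:
drive_tool:
  moves:
    - [-2,0,0,0,0,0,1]
    - [-2.5,4,0,0,0,0,1]
    - [-3,8,0,0,0,0,1]
    - [-3,8,0,0,0,0,1]

```text
t: 24.9
eef_pos: [0.4852, 0.2314, 0.301]
ee_rot: [-3.136, -0.003, 3.14]
force: [6.9, -12.3, 4.4]
width: 0.0158
```

Call:
drive_tool:
  moves:
    - [0,2,0,0,0,0,1]
    - [-0.5,4,0,0,0,0,1]
    - [-0.5,4,0,0,0,0,1]

```text
t: 25.28
eef_pos: [0.4855, 0.2343, 0.3007]
ee_rot: [-3.134, -0.004, 3.139]
force: [6.5, -16.2, 3.9]
width: 0.0154
```

```bash
python3 - <<'E'
from kin import *
st()
E
```

```text
t 25.27 q [ 0.814  0.232 -0.427  0.003 -0.919 -0.818] grasp [0.4849 0.2332 0.1414] rpy [-179.58   -0.22  179.87] F [  6.54 -16.2    3.91] M [-5.693 -2.348 -0.047] w 0.0154
```

Call:
drive_tool:
  moves:
    - [0,-2,0,0,0,0,0.3]
    - [0,-2,0,0,0,0,0.3]
    - [0,-2,0,0,0,0,0.3]
    - [0,-2,-40,0,0,0,0.3]
    - [0,-2,-80,0,0,0,0.3]
    - [0,-60,-120,0,0,0,0]
    - [0,-110,-120,0,0,0,0]
    - [0,-160,-120,0,0,0,-0.3]
    - [0,-160,-120,0,0,0,-0.3]

```text
t: 26.4
eef_pos: [0.4852, 0.0753, 0.4213]
ee_rot: [-3.142, -0.001, 3.137]
force: [0.5, -0.1, -0.4]
width: 0.0553
```

```bash
python3 - <<'E'
from kin import *
st()
for n in("top","side"):
    f=grab_frame(n); c=cloud(f).reshape(-1,3)
    q=c[(c[:,2]>.156)&(c[:,2]<.172)&(np.hypot(c[:,0]-.554,c[:,1]-.226)<.035)]; 
    if len(q): print(n,"knob",len(q),(q[:,:2].max(0)+q[:,:2].min(0))/2,q[:,:2].mean(0),np.median(q[:,2]))
    q=c[(c[:,2]>.15)&(c[:,2]<.165)&(np.hypot(c[:,0]-.484,c[:,1]-.235)<.015)]; print(" pin",len(q),q[:,:2].mean(0) if len(q) else 0)
    q=c[(c[:,2]>.112)&(c[:,2]<.12)&(np.hypot(c[:,0]-.56,c[:,1]-.225)<.12)]; 
    if len(q): print(" arm",cv2.minAreaRect(q[:,:2].astype(np.float32)))
    g=f["img"][180:280,180:300] if n=="top" else f["img"][150:270,190:334]
    g=cv2.resize(g,(400,333),interpolation=2); out=g if n=="top" else np.hstack([out,g])
cv2.imwrite("pics/s11.png",out[...,::-1])
E
```

```text
t 26.4 q [ 5.550e-01  4.100e-02 -3.550e-01 -1.000e-03 -1.176e+00 -5.590e-01] grasp [0.485  0.0753 0.262 ] rpy [-1.8000e+02 -6.0000e-02  1.7975e+02] F [ 0.54 -0.08 -0.43] M [ 0.111 -0.053 -0.023] w 0.0553
top knob 452 [0.55268887 0.22760269] [0.55296902 0.2275505 ] 0.16405024679659502
 pin 0 0
 arm ((0.5777879357337952, 0.22305847704410553), (0.02642144449055195, 0.14670854806900024), 82.53754425048828)
side knob 1 [0.57737426 0.21670407] [0.57737426 0.21670407] 0.1642105178542965
 pin 38 [0.48285907 0.23200419]
 arm ((0.5506758093833923, 0.22418175637722015), (0.023970598354935646, 0.14920976758003235), 82.08946228027344)
```

View pics/s11.png

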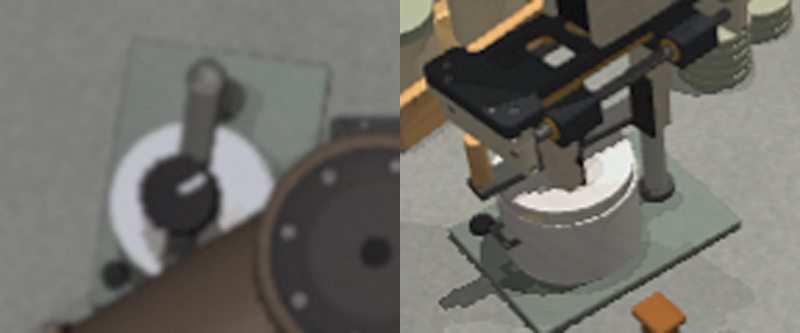

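The knob in the top view (.5527,.2276) coincides with the pot centre from the same camera (.5530,.2278), so the arm is closed. Next I'll grip the knob with the wrist wound back, leaving enough range to finish in one turn.

```bash
python3 - <<'E'
from kin import *
go([.554,.2265,.235],Rs(130,0))
Rt=Rs(130,0); q,e=ik([.554,.2265,.235],Rt,[.75,.2,-.3,0,-1,1.5],PP); print(q,e)
E
```

```text
tcp [0.554  0.2265 0.3943] shift mm [-67.9 149.2  26.7] turn [ 7.0000e-02 -4.0000e-02 -1.3015e+02]
[ 7.14323619e-01  2.40901807e-01 -1.78505280e-01  1.18467629e-16
 -1.15138924e+00  1.55460441e+00] 5.551115123125782e-16
```

Call:
drive_tool:
  moves:
    - [-20,40,0,0,0,-10,-0.5]
    - [-40,90,0,0,0,-20,-0.5]
    - [-60,130,10,0,0,-30,-0.5]
    - [-68,149,15,0,0,-40,-0.5]
    - [-68,149,20,0,0,-50,-0.5]
    - [-68,149,27,0,0,-60,-0.5]
    - [-68,149,27,0,0,-70,-0.5]
    - [-68,149,27,0,0,-80,-0.5]
    - [-68,149,27,0,0,-90,-0.5]
    - [-68,149,27,0,0,-100,-0.5]
    - [-68,149,27,0,0,-110,-0.5]
    - [-68,149,27,0,0,-120,-0.5]

```text
t: 28.0
eef_pos: [0.5537, 0.2282, 0.3932]
ee_rot: [3.139, 0.0, -1.041]
force: [0.5, 0.3, 0.4]
width: 0.0658
```

```bash
python3 - <<'E'
from kin import *
st()
go([.554,.2265,.155],Rs(130,0))
f=grab_frame("side"); c=cloud(f); cc=c.reshape(-1,3); q=cc[(cc[:,2]>.12)&(cc[:,2]<.17)&(np.hypot(cc[:,0]-.554,cc[:,1]-.226)<.035)]; print(len(q),q.mean(0),q.min(0),q.max(0))
E
```

```text
t 28.0 q [ 7.170e-01  2.430e-01 -1.780e-01 -1.000e-03 -1.152e+00  1.384e+00] grasp [0.5534 0.2281 0.2339] rpy [ 1.7988e+02  2.0000e-02 -5.9650e+01] F [0.51 0.32 0.36] M [-0.029 -0.016  0.033] w 0.0658
tcp [0.554  0.2265 0.3143] shift mm [ 1.7  0.5 78.9] turn [ 0.12  0.03 -9.65]
583 [0.54944715 0.21674611 0.15575709] [0.52844263 0.19671532 0.1291574 ] [0.58070936 0.24955218 0.16695467]
```

Call:
drive_tool:
  moves:
    - [1.5,0.7,30,0,0,0,-0.5]
    - [1.5,0.7,60,0,0,0,-0.5]
    - [1.5,0.7,74,0,0,0,-0.5]
    - [1.5,0.7,79,0,0,0,-0.5]
    - [1.5,0.7,79,0,0,0,-0.5]
    - [1.5,0.7,79,0,0,0,1]
    - [1.5,0.7,79,0,0,0,1]
    - [1.5,0.7,79,0,0,0,1]
    - [1.5,0.7,79,0,0,0,1]
    - [1.5,0.7,79,0,0,0,1]
  grip_force: 30

```text
t: 29.3
eef_pos: [0.5543, 0.2248, 0.3155]
ee_rot: [3.141, 0.0, -1.049]
force: [0.4, -1.2, 5.4]
width: 0.0514
```

```bash
python3 - <<'E'
from kin import *
st()
E
```

```text
t 29.3 q [ 0.712  0.305 -0.283 -0.    -0.983  1.381] grasp [0.5542 0.2248 0.1562] rpy [179.98   0.   -60.08] F [ 0.37 -1.19  5.42] M [-0.379  0.104 -0.034] w 0.0514
```

Call:
drive_tool:
  moves:
    - [0,0,0.4,0,0,10,1]
    - [0,0,0.9,0,0,20,1]
    - [0,0,1.3,0,0,30,1]
    - [0,0,1.8,0,0,40,1]
    - [0,0,2.2,0,0,50,1]
    - [0,0,2.7,0,0,60,1]
    - [0,0,3.1,0,0,70,1]
    - [0,0,3.6,0,0,80,1]
    - [0,0,4,0,0,90,1]
    - [0,0,4.5,0,0,100,1]
    - [0,0,4.9,0,0,110,1]
    - [0,0,5.3,0,0,120,1]

```text
t: 30.8
eef_pos: [0.5543, 0.2248, 0.3102]
ee_rot: [-3.141, -0.0, 3.135]
force: [0.2, -1.0, 4.3]
width: 0.0518
```

```bash
python3 - <<'E'
from kin import *
st(); s=get_state(); print(R.from_euler("xyz",s["ee_rot"]).inv().apply(s["moment"]))
E
```

```text
t 30.8 q [ 0.712  0.311 -0.289  0.    -0.972 -0.719] grasp [0.5543 0.2248 0.1509] rpy [-1.7999e+02 -1.0000e-02  1.7961e+02] F [ 0.21 -0.98  4.25] M [-0.333 -0.147  0.201] w 0.0518
[ 0.33193889 -0.14908662 -0.20130518]
```

Call:
drive_tool:
  moves:
    - [0,0,0.4,0,0,10,1]
    - [0,0,0.9,0,0,20,1]
    - [0,0,1.3,0,0,30,1]
    - [0,0,1.6,0,0,36,1]
    - [0,0,1.6,0,0,36,1]

```text
t: 31.42
eef_pos: [0.5543, 0.2248, 0.3085]
ee_rot: [-3.141, -0.0, 2.51]
force: [-0.0, -1.4, 4.9]
width: 0.0515
```

```bash
python3 - <<'E'
from kin import *
st()
f=grab_frame("side"); c=cloud(f).reshape(-1,3); q=c[(c[:,2]>.145)&(c[:,2]<.17)&(np.hypot(c[:,0]-.554,c[:,1]-.226)<.028)]; print(len(q),np.percentile(q[:,2],[50,90,98]) if len(q) else 0)
E
```

```text
t 31.43 q [ 0.712  0.312 -0.291  0.    -0.968 -1.343] grasp [0.5542 0.2248 0.1492] rpy [-179.98   -0.    143.83] F [-0.05 -1.44  4.89] M [-0.357 -0.213 -0.183] w 0.0515
401 [0.15651418 0.1584821  0.16077802]
```

Call:
drive_tool:
  moves:
    - [0,0,0.2,0,0,5,1]
    - [0,0,0.4,0,0,10,1]

```text
t: 31.72
eef_pos: [0.5543, 0.2248, 0.3081]
ee_rot: [-3.141, 0.0, 2.335]
force: [-0.4, -1.5, 4.6]
width: 0.0516
```

```bash
python3 - <<'E'
from kin import *
st()
E
```

```text
t 31.73 q [ 0.712  0.313 -0.291  0.    -0.967 -1.519] grasp [0.5542 0.2248 0.1488] rpy [-179.98    0.    133.78] F [-0.45 -1.48  4.6 ] M [-0.389 -0.234  0.147] w 0.0516
```

Call:
drive_tool:
  moves:
    - [0,0,0.2,0,0,5,1]
    - [0,0,0.4,0,0,10,1]

```text
t: 31.98
eef_pos: [0.5543, 0.2248, 0.3077]
ee_rot: [-3.141, 0.0, 2.16]
force: [-0.1, -0.8, 3.9]
width: 0.0512
```

```bash
python3 - <<'E'
from kin import *
st()
E
```

```text
t 31.98 q [ 0.712  0.313 -0.292  0.    -0.967 -1.693] grasp [0.5542 0.2248 0.1484] rpy [-1.7998e+02  1.0000e-02  1.2378e+02] F [-0.08 -0.83  3.9 ] M [-0.391 -0.243  0.184] w 0.0512
```

Call:
drive_tool:
  moves:
    - [0,0,0.1,0,0,4,1]
    - [0,0,0.3,0,0,8,1]

```text
t: 32.22
eef_pos: [0.5543, 0.2248, 0.3074]
ee_rot: [-3.141, 0.0, 2.021]
force: [-0.7, -1.7, 6.7]
width: 0.0517
```

```bash
python3 - <<'E'
from kin import *
st()
E
```

```text
t 32.23 q [ 0.712  0.313 -0.292  0.    -0.966 -1.832] grasp [0.5542 0.2247 0.1481] rpy [-1.7997e+02  2.0000e-02  1.1582e+02] F [-0.66 -1.66  6.7 ] M [-0.457 -0.079  0.291] w 0.0517
```

Call:
drive_tool:
  moves:
    - [0,0,0.1,0,0,4,1]
    - [0,0,0.3,0,0,8,1]

```text
t: 32.48
eef_pos: [0.5543, 0.2249, 0.3073]
ee_rot: [-3.141, 0.0, 1.882]
force: [-0.0, -1.2, 7.6]
width: 0.0512
```

```bash
python3 - <<'E'
from kin import *
st()
E
```

```text
t 32.48 q [ 0.712  0.313 -0.292  0.    -0.966 -1.972] grasp [0.5542 0.2248 0.148 ] rpy [-1.7998e+02  2.0000e-02  1.0783e+02] F [-0.03 -1.25  7.57] M [-0.393  0.112  0.376] w 0.0512
```

Torque rose from about 0.17 to 0.38 N m, which puts the lid at about 4.3 rad. That is snug, so I'll hold, let go and retreat.

Call:
drive_tool:
  moves:
    - [0,0,0,0,0,0,1]
    - [0,0,0,0,0,0,1]
    - [0,0,0,0,0,0,-0.5]
    - [0,0,0,0,0,0,-0.5]
    - [0,0,0,0,0,0,-0.5]
    - [0,0,0,0,0,0,-0.5]
    - [0,0,-40,0,0,0,-0.5]
    - [0,0,-90,0,0,0,-0.5]
    - [0,0,-140,0,0,0,-0.5]
    - [0,0,-170,0,0,0,-0.5]
    - [0,0,-170,0,0,0,-0.5]

```text
t: 33.85
eef_pos: [0.5545, 0.2249, 0.4794]
ee_rot: [3.138, -0.001, 1.884]
force: [-0.1, 0.3, -0.1]
width: 0.0659
```

```bash
python3 - <<'E'
from kin import *
st(); go([.5,-.15,.32],R.from_euler("xyz",get_state()["ee_rot"]))
E
```

```text
t 33.85 q [ 0.712  0.193 -0.046  0.    -1.328 -1.97 ] grasp [0.5549 0.2253 0.3201] rpy [ 1.7980e+02 -8.0000e-02  1.0792e+02] F [-0.07  0.28 -0.1 ] M [ 0.047 -0.103  0.029] w 0.0659
tcp [ 0.4995 -0.1504  0.4793] shift mm [-340.2 -167.7   -0.9] turn [ 0. -0. -0.]
```

Call:
drive_tool:
  moves:
    - [-50,-25,0,0,0,0,-0.5]
    - [-100,-50,0,0,0,0,-0.5]
    - [-150,-74,0,0,0,0,-0.5]
    - [-200,-99,0,0,0,0,-0.5]
    - [-250,-123,0,0,0,0,-0.5]
    - [-300,-148,0,0,0,0,-0.5]
    - [-340,-168,0,0,0,0,-0.5]
    - [-340,-168,0,0,0,0,-0.5]
    - [-340,-168,0,0,0,0,-0.5]

```text
t: 34.98
eef_pos: [0.4988, -0.1504, 0.4759]
ee_rot: [-3.139, -0.0, 1.882]
force: [0.7, 0.0, 0.1]
width: 0.0658
```

```bash
python3 - <<'E'
from kin import *
st()
T=np.load("top0.npz")
for n in("top","side"):
    f=grab_frame(n); C=cloud(f); c=C.reshape(-1,3); im=f["img"].reshape(-1,3).astype(int)
    q=c[(c[:,2]>.148)&(c[:,2]<.17)&(np.hypot(c[:,0]-.554,c[:,1]-.226)<.035)]; print(n,"knob",len(q),(q[:,:2].max(0)+q[:,:2].min(0))/2,np.median(q[:,2]))
    k=(np.hypot(c[:,0]-.478,c[:,1]-.036)<.05)&(c[:,2]>.112)&(c[:,2]<.135)&(im[:,0]>im[:,2]+40); q=c[k]
    if len(q): print(" cap",len(q),cv2.minAreaRect(q[:,:2].astype(np.float32)),np.median(q[:,2]))
    for x,y in((.7613,.0331),(.7446,-.0891),(.3567,.3655)):
        q=c[(c[:,2]>.075)&(c[:,2]<.1)&(np.hypot(c[:,0]-x,c[:,1]-y)<.06)]; print(" candle",len(q),(q[:,:2].max(0)+q[:,:2].min(0))/2 if len(q) else 0)
    k=(c[:,2]<.012)&(im.sum(1)>400)&(np.abs(c[:,0]-.461)<.085)&(np.abs(c[:,1]-.009)<.08); print(" rest",cv2.minAreaRect(c[k][:,:2].astype(np.float32)))
    g=f["img"][190:320,180:380] if n=="top" else f["img"][150:370,180:400]
    g=cv2.resize(g,(400,260) if n=="top" else (400,400),interpolation=2)
    if n=="top": g=cv2.copyMakeBorder(g,0,140,0,0,0); out=g
    else: out=np.hstack([out,g])
cv2.imwrite("pics/s12.png",out[...,::-1])
E
```

```text
t 34.98 q [ 0.084  0.063 -0.206  0.    -1.304 -1.343] grasp [ 0.4984 -0.1504  0.3166] rpy [-1.7985e+02 -3.0000e-02  1.0786e+02] F [0.65 0.05 0.05] M [ 0.044 -0.148 -0.003] w 0.0658
top knob 449 [0.55355676 0.22802446] 0.15585893224623446
 candle 708 [0.76200537 0.03304477]
 candle 708 [ 0.74504421 -0.08910951]
 candle 759 [0.35659167 0.3655299 ]
 rest ((0.0, 0.0), (0.0, 0.0), 0.0)
side knob 359 [0.55461907 0.2233154 ] 0.15541106963475268
 cap 204 ((0.47920069098472595, 0.03514260798692703), (0.03363506868481636, 0.026079397648572922), 83.76510620117188) 0.1263675856781582
 candle 158 [0.74763118 0.02362082]
 candle 176 [ 0.73933104 -0.10873898]
 candle 693 [0.35693424 0.36272826]
 rest ((0.46103936433792114, 0.00895737111568451), (0.15982429683208466, 0.16992415487766266), 89.9690170288086)
```

View pics/s12.png

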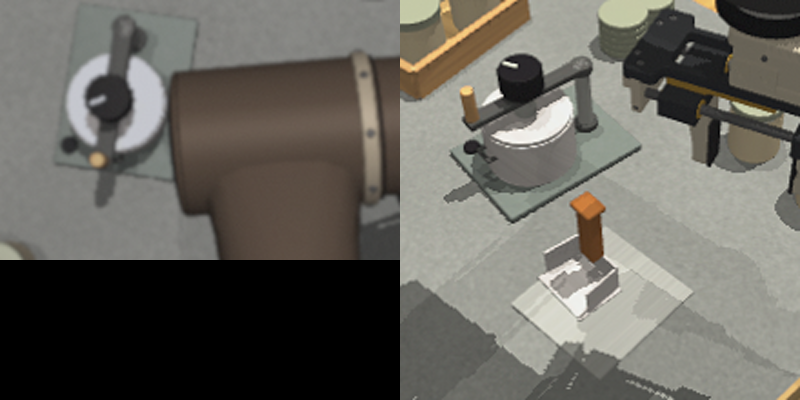

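```bash
python3 -c "
from station import job_done
print(job_done())"
```

```text
the job is handed in; nothing more can be done
None
```

The wax is in the pot, the lid is closed and snug, and the scoop is standing on its plate. The job was handed in at about 35 s; no verdict was reported.

- **Wax:** I scooped all seven pieces in one pass and poured them in. The last top view before closing the lid showed seven in the pot and an empty trough.
- **Lid:** After closing, the knob centre matched the pot centre to within 1 mm. I turned the knob about 3.35 rad, until torque rose from about 0.17 to 0.38 N m. That puts the lid near 4.3 rad, probably 4.2 after springing back.
- **Lid height check:** The knob's drop of about 8.3 mm agrees with that turn. The absolute height alone reads lower, about 4.1 rad, but it is only good to about 2 mm, so I trusted the torque.
- **Scoop:** After I put it down it was knocked, or dragged by the fingers, about 30 mm. It still stands upright at its original height. Handle and lip are about 30–35 mm inside the position limits, so I left it. One front corner of the blade appears to overhang the plate edge by a few millimetres.
- **Candles:** They moved less than 1 mm in the top view. The side-camera readings for two of them are unreliable because the arm partly hid them.
- **Robot:** The gripper was clear of everything at hand-in.

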